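Dispense one brass heel disc and slide it to the setting plate

TASK

Press the black plunger of the disc feeder all the way down once and let it come back up, so that exactly one brass disc slides out in front of the feeder. Then push that disc along the board with the fingertips until it lies wholly on the round steel plate, not the square one. Never pick the disc up, keep the other discs in the feeder, leave everything else where it stands, and finish clear of everything.

Things in the scene. Friction and masses are not known exactly. Their poses are not given: they have to be found in the camera images.
- feeder: fixed disc feeder: grey housing 108 x 56 mm, 45 mm tall (x = -28 to +80 mm), with an aluminium magazine, 42 x 42 mm and 45 mm tall, at its front end (x = -66 to -24 mm). Origin on the board; the disc comes out along its own -x axis. After a full press the disc lies flat, its centre about 135 mm from the origin along -x (some mm more or less), some 50 mm clear of the magazine
- magazine (a point): centre of the magazine's open top, 45 mm above the board, 45 mm from the feeder's origin along its -x; three discs are stacked in it, the lowest on the board
- plunger_top (a point): centre of the top face of the plunger's black round cap (32 mm diameter, 10 mm thick; on the feeder's x axis 30 mm behind its origin), 82 mm above the board when up; it is pressed straight down
- plunger (a joint): plunger travel in m: 0 up, 0.024 fully down; spring return, about 6 N at the start and 12 N fully down, more when moved fast. It drives a flat steel pusher that slides the lowest disc out along the feeder's -x, 4 mm for each mm of plunger, and draws back as the plunger rises; the next disc then drops down. A second press would eject a second disc
- round_plate: round dark steel plate let in flush with the board, 96 mm diameter; origin at its centre, on the board. The target. The disc slides over its edge without a step
- square_plate: square dark steel plate let in flush with the board, 85 mm wide; origin at its centre. Not the target; it and the round plate may be on either side of the feeder
- disc1_center (a point): round brass disc, 32 mm diameter, 8 mm thick, 40 g; point at its centre, half-way up (z = 4 mm when it lies on the board). The lowest in the magazine, the one that comes out
- disc2_center (a point): round brass disc, 32 mm diameter, 8 mm thick, 40 g; point at its centre, half-way up (z = 4 mm when it lies on the board). Second from below; stays in the magazine
- disc3_center (a point): round brass disc, 32 mm diameter, 8 mm thick, 40 g; point at its centre, half-way up (z = 4 mm when it lies on the board). The top one; stays in the magazine
- punch: standing hand punch, red handle, 28 mm diameter, 118 mm tall; loose bystander; origin at the centre of its underside
- glue_jar: amber jar with white lid, 60 mm diameter, 75 mm tall; loose bystander; origin at the centre of its underside
- hammer: hammer lying flat; loose bystander; origin under its middle, x axis along the handle towards the head
- awl: wooden-handled awl lying flat, loose bystander; origin under its middle, x axis along it
- bottle: clear plastic bottle, 56 mm diameter, 160 mm tall; loose bystander; origin at the centre of its underside
- pen_cup: clear cup with three rods in it, 76 mm across, 150 mm tall; loose bystander; origin at the centre of its underside
- last: wooden shoe last (foot form), 170 mm long, 55 mm wide, 90 mm tall; loose bystander; origin under its middle, x axis along it
Mind the look-alikes: they are no part of the job. Leave any green look-alike of the part that bears disc3_center alone. Leave any purple look-alike of the feeder alone.

How it is judged:
By the outcome, as a careful person would: the job done as asked, in the order asked, and still so for the second after the job is handed in, with the robot touching nothing.
It also fails if it takes over 50 s, if anything falls off the work surface, if the arm or the gripper's body presses on something with over 40 N, if the wrist force passes 120 N, or if a joint passes its speed limit or range.

ROBOT

A 6-joint arm with a two-finger parallel gripper is mounted at the origin on the work surface. World frame = base frame: x ahead of the robot, y to its left, z up, the work surface at z = 0. Lengths are in mm, angles in degrees, forces in N, time in s.
With the tool pointing down it reaches from about 300 to 850 mm from the base axis. Payload 4.2 kg.
Tool frame: the origin (TCP) lies on the mounting face of the last link; the fingertips stand 191 mm ahead of it and the grasp point (between the pads) lies 172 mm ahead of it; z points along the fingers, y is the direction in which the jaws open and shut (so a half turn about z gives the same grasp; the last joint's range is limited). The gripper opens to 91 mm and grips with 3 to 60 N. Pads are 32 mm wide; open, the fingers measure 118 mm over their backs; the gripper's body (76 mm by 178 mm) begins 60 mm behind the grasp point.
Start: joints at [-73.854, 18.312, 89.639, -0, 72.044, -1.146], TCP at [170.911, -549.01, 404.776] pointing down, gripper open.
Joint ranges: [-177.97, 177.97], [-48.28, 115.42], [12.27, 149.76], [-77.06, 257.06], [2.81, 150.46], [-146.56, 146.56]. Speed limits (degrees/s): [147.25, 147.25, 180, 180, 180, 180].

INTERFACE

Orientations are given as [roll, pitch, yaw] about the fixed x, y, z axes, in that order (R = Rz(yaw) Ry(pitch) Rx(roll)).
In Python, from workcell import env gives the robot as it stands.
- The arm moves only by the shell command python3 -m handwheel 'ROWS' [FORCE]. ROWS is JSON, a list of rows, each an object with "gripper": the opening in per cent of the stroke, from 0 (shut) to 100 (fully open); "travel": the shift along the tool's x, y, z in m, a list of three; "twist": the turn about the tool's z in rad. In form: [{"gripper": gripper, "travel": [x, y, z], "twist": twist}, ...]. A call has 1 to 5 rows; each row shifts and turns the commanded pose from where the row before left it, along the tool's axes as they then stand; what a row does not reach is not made up. A row lasts 1/12 s, in which the tool goes at most 41.7 mm and 7.16 degrees, less where a joint would pass 70% of its speed; a pose out of reach is approached as far as the arm can. A call with a gripper value outside its range is refused whole. The fingers move at their own pace and stop on an object; FORCE is the grip in N (left out, the last holds). Time passes only in rows, so rows that do not move let the fingers close. It gives the time, the measured TCP pose, the force and the opening at its end, in the units of the state.
- env.state(): the state, without advancing time (a new reading comes with each control period).
- env.grab_frame(name): name is "scene" or "top"; returns a dict with "frame" (400x640x3 uint8, red, green, blue), "intrinsics" (3x3 intrinsics, pixels), "extrinsics" (4x4, takes a point from camera to world coordinates). Camera axes: x right, y down, z forward; pixel columns grow to the right and rows downward; lengths in mm; the calibration is good to about 2 mm. A picture is of the moment at which its call begins. There is no depth.
- env.job_done(): hands the job in, once; it reports no verdict.
Trained networks look in the newest picture that a camera, given by its name, has taken for a name from the list of things; names that differ only in an ending like _2 or _b are one class to them, and where a whole thing is asked for, a point or a joint stands for the part that bears it (a point fixed in the world has none). Each returns a list of dicts, best first, with "confidence" (0 to 1); they miss things now and then, are a little off and sometimes report something else, mostly with a low value. They report only what shows in the picture. A call takes as long as a camera call. They do not tell look-alikes from the thing itself.
- env.trace(camera, thing): "pixels" (400x640 bool, what is visible of it) and "uv" ([column, row] in pixels, amid what is visible of it).
- env.pinpoint(camera, thing): "uv" ([column, row] in pixels: a listed point, or the origin of a listed thing).
The state is a dict: "time_s": time; "qpos": joint angles; "qvel": joint speeds; "effort": joint torques, N m; "ee_pos": TCP position; "ee_rot": TCP orientation; "force": force on the tool from outside, world axes, zero at the start; "torque": the same for the moment, N m; "gripper_width": finger opening in mm.
Only numpy, scipy, OpenCV 4.12 (cv2) and the standard library are available. Lean on these libraries where they do the work, as an engineer would, in place of code of your own. Each camera call takes 0.05 s, during which the arm holds its last target. There are 200 camera calls.

## Working session

There is one attempt and no reset: what is moved stays moved. The work goes in short steps, Python scripts to look and compute and a shell command to move; the robot and the scene stay as the last step left them, time stands still between calls to the robot, and variables do not carry over. Pictures are saved under pics/ and viewed, about 8 in all and at most 12, crops included, and the job is handed in when it is done.

```bash
mkdir -p pics; cat > h.py <<'E'
import numpy as np, cv2, sys
from workcell import env
def ray(f,uv,z):
    K=np.array(f["intrinsics"]);T=np.array(f["extrinsics"])
    d=T[:3,:3]@np.linalg.solve(K,[uv[0],uv[1],1.]);o=T[:3,3]
    return o+d*(z-o[2])/d[2]
def save(f,n): cv2.imwrite("pics/"+n,f["frame"][:,:,::-1])
E
python3 - <<'E'
from h import *
Z=dict(feeder=0,magazine=45,plunger_top=82,round_plate=0,square_plate=0,disc3_center=20,punch=0,glue_jar=0,hammer=0,awl=0,bottle=0,pen_cup=0,last=0)
for c in("top","scene"):
    f=env.grab_frame(c);save(f,c+"1.png")
    print(c,np.array(f["extrinsics"])[:3,3].round())
    for t,z in Z.items():
        print(t,[(np.round(r["uv"]).tolist(),round(r["confidence"],2),ray(f,r["uv"],z)[:2].round().tolist()) for r in env.pinpoint(c,t)[:3]])
print(env.state())
E
```

```text
top [ 401.   26. 1345.]
feeder [([236.0, 211.0], 0.74, [534.0, 236.0]), ([321.0, 167.0], 0.72, [649.0, 15.0]), ([379.0, 268.0], 0.63, [384.0, -132.0])]
magazine [([324.0, 181.0], 0.74, [605.0, 7.0]), ([386.0, 285.0], 0.69, [342.0, -143.0]), ([396.0, 150.0], 0.19, [682.0, -177.0])]
plunger_top [([376.0, 255.0], 0.6, [415.0, -114.0]), ([321.0, 150.0], 0.46, [677.0, 13.0]), ([472.0, 223.0], 0.26, [492.0, -351.0])]
round_plate [([234.0, 210.0], 0.63, [538.0, 240.0])]
square_plate [([411.0, 196.0], 0.94, [568.0, -221.0])]
disc3_center [([360.0, 175.0], 0.7, [622.0, -86.0]), ([281.0, 168.0], 0.6, [643.0, 117.0]), ([322.0, 182.0], 0.59, [607.0, 14.0])]
punch [([258.0, 158.0], 0.74, [673.0, 181.0])]
glue_jar [([393.0, 150.0], 0.67, [692.0, -177.0])]
hammer [([473.0, 222.0], 0.94, [499.0, -379.0]), ([324.0, 181.0], 0.59, [610.0, 8.0]), ([210.0, 272.0], 0.45, [380.0, 300.0])]
awl [([210.0, 272.0], 0.92, [379.0, 301.0]), ([324.0, 177.0], 0.4, [622.0, 8.0])]
bottle [([258.0, 164.0], 0.71, [657.0, 180.0]), ([220.0, 151.0], 0.55, [693.0, 278.0]), ([208.0, 270.0], 0.34, [385.0, 307.0])]
pen_cup [([
[... 914 characters left out ...]
7.0]), ([380.0, 242.0], 0.24, [669.0, 185.0])]
{'time_s': 1.4, 'qpos': array([-7.38534520e+01,  1.83110159e+01,  8.96387933e+01,  5.31330125e-04,
        7.20453515e+01, -1.14600451e+00]), 'qvel': array([ 0.06731257,  0.03561088, -0.06771616,  0.02138232, -0.07449462,
        0.01934323]), 'effort': array([-1.53069170e-03, -4.12354302e+01, -2.32229733e+01,  7.28153111e-02,
        3.77410941e-02,  6.33232347e-07]), 'ee_pos': array([ 170.91837291, -549.00270765,  404.78619846]), 'ee_rot': array([ 1.79995152e+02, -4.08580378e-04,  1.72923888e+01]), 'force': array([-0.6935821 ,  0.44345525, -0.86554169]), 'torque': array([0.03760776, 0.03010242, 0.01144802]), 'gripper_width': 91.28277438211693}
```

```bash
python3 - <<'E'
import cv2
a=cv2.imread("pics/top1.png")[120:320,130:500]
cv2.imwrite("pics/topcrop.png",cv2.resize(a,None,fx=2.16,fy=2.16,interpolation=cv2.INTER_CUBIC))
E
```

```text
(no output)
```

View pics/topcrop.png

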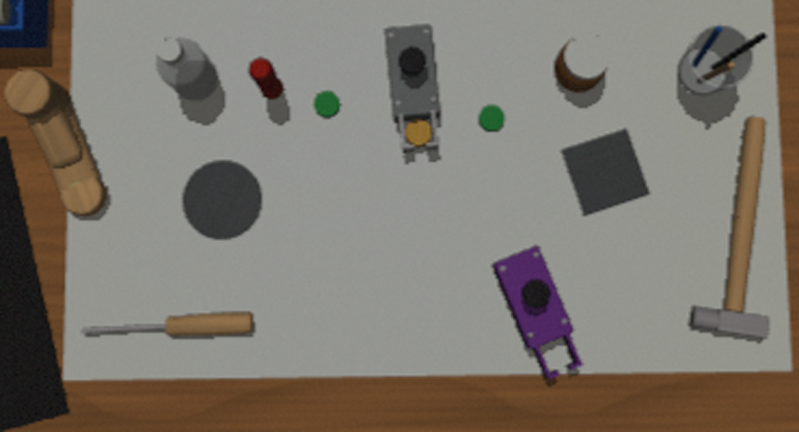

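View pics/scene1.png

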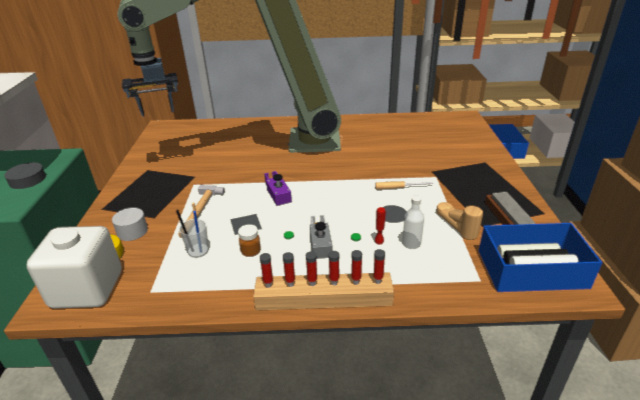

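The real feeder is the grey one, at crop (413,75), i.e. top image about (321,155). It holds brass discs at crop (418,132). The purple feeder at crop (535,310) and the green discs at (327,104) and (491,118) are look-alikes. The round plate is at crop (222,200) and the square one at (605,172). The way from the feeder mouth to the round plate is free. I'll start by moving towards the plunger.

```bash
python3 -m handwheel '[{"gripper":0,"travel":[0.034,-0.020,0],"twist":-0.12},{"gripper":0,"travel":[0.036,-0.016,0],"twist":-0.12},{"gripper":0,"travel":[0.038,-0.012,0],"twist":-0.12},{"gripper":0,"travel":[0.039,-0.007,0],"twist":-0.12},{"gripper":0,"travel":[0.040,-0.002,0],"twist":-0.12}]' 20
python3 - <<'E'
from h import *
f=env.grab_frame("top");im=f["frame"].astype(int)
hsv=cv2.cvtColor(f["frame"],cv2.COLOR_RGB2HSV)
def cen(m,box):
    x0,y0,x1,y1=box;k=np.zeros_like(m);k[y0:y1,x0:x1]=1;m=m&k.astype(bool)
    v,u=np.nonzero(m);return np.array([u.mean(),v.mean()]),len(u)
val=im.max(2)
c,n=cen(val<50,(308,135,336,165));print("cap",c,n,ray(f,c,82))
br=(hsv[...,1]>130)&(hsv[...,0]>10)&(hsv[...,0]<28)
c,n=cen(br,(308,165,340,200));print("brass",c,n,ray(f,c,24))
c,n=cen(val<90,(205,185,262,240));print("round",c,n,ray(f,c,0))
for t in("feeder","plunger_top"):
    for r in env.trace("top",t)[:3]:
        v,u=np.nonzero(r["pixels"]);R=cv2.minAreaRect(np.c_[u,v].astype(np.float32));print(t,r["uv"],r["confidence"],len(u),R)
# housing top outline (grey) edges
g=f["frame"][128:200,300:345];cv2.imwrite("pics/feed.png",cv2.resize(g[:,:,::-1],None,fx=8,fy=8,interpolation=cv2.INTER_CUBIC))
E
```

```text
time_s: 1.82
ee_pos: [304.3, -400.0, 404.9]
ee_rot: [180.0, 0.0, 52.0]
force: [0.7, 0.2, -0.2]
gripper_width: 60.7
cap [320.98412698 150.71957672] 189 [674.32185606  14.55726875  82.        ]
brass [323.3826087  180.95652174] 115 [607.59779979   8.74394284  24.        ]
round [232.51941748 212.26699029] 1030 [531.58936209 245.0189483    0.        ]
feeder [377.2, 262.8] 0.82 1101 ((378.27587890625, 263.6896667480469), (58.3083381652832, 23.397611618041992), 68.19859313964844)
feeder [319.7, 155.6] 0.61 1061 ((320.95050048828125, 160.50494384765625), (58.50818634033203, 22.089826583862305), 84.2894058227539)
plunger_top [376.2, 254.9] 0.66 124 ((377.25, 255.75), (11.31370735168457, 12.020814895629883), 45.0)
plunger_top [321.0, 152.1] 0.49 151 ((319.5, 147.5), (13.0, 13.0), 90.0)
plunger_top [154.3, 186.1] 0.26 1542 ((157.82632446289062, 184.92044067382812), (74.3774642944336, 27.619365692138672), 61.47687911987305)
```

View pics/feed.png

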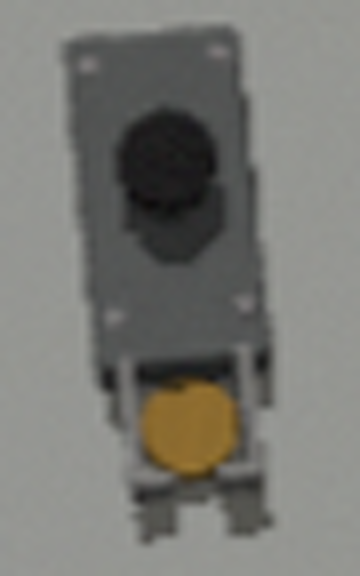

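```bash
python3 -m handwheel '[{"gripper":0,"travel":[0.040,0.003,0],"twist":-0.11},{"gripper":0,"travel":[0.039,0.007,0],"twist":-0.11},{"gripper":0,"travel":[0.038,0.012,0],"twist":-0.11},{"gripper":0,"travel":[0.037,0.016,0],"twist":-0.11},{"gripper":0,"travel":[0.035,0.020,0],"twist":-0.11}]'
python3 -m handwheel '[{"gripper":0,"travel":[0.032,0.023,0],"twist":-0.11},{"gripper":0,"travel":[0.030,0.027,0],"twist":0},{"gripper":0,"travel":[0.030,0.027,0],"twist":0},{"gripper":0,"travel":[0.030,0.027,0],"twist":0},{"gripper":0,"travel":[0.030,0.027,0],"twist":0}]'
```

```text
time_s: 2.38
ee_pos: [440.0, -254.4, 404.9]
ee_rot: [180.0, 0.1, 83.3]
force: [-0.2, -0.7, 0.3]
gripper_width: 15.2
time_s: 2.8
ee_pos: [576.3, -106.3, 404.8]
ee_rot: [180.0, 0.1, 89.3]
force: [-0.3, -1.2, -0.6]
gripper_width: 0.3
```

```bash
python3 -m handwheel '[{"gripper":0,"travel":[0.030,0.027,0],"twist":0},{"gripper":0,"travel":[0.030,0.027,0],"twist":0},{"gripper":0,"travel":[0.020,0.018,0.03],"twist":0},{"gripper":0,"travel":[0,0,0.03],"twist":0},{"gripper":0,"travel":[0,0,0],"twist":0}]'
```

```text
time_s: 3.22
ee_pos: [647.4, -27.1, 337.9]
ee_rot: [-179.3, 0.0, 89.5]
force: [-0.7, 0.3, -0.4]
gripper_width: 0.4
```

```bash
python3 -m handwheel '[{"gripper":0,"travel":[0.020,0.016,0],"twist":0},{"gripper":0,"travel":[0.021,0.017,0],"twist":0},{"gripper":0,"travel":[0,0,0],"twist":0},{"gripper":0,"travel":[0,0,0],"twist":0},{"gripper":0,"travel":[0,0,0],"twist":0}]'
```

```text
time_s: 3.63
ee_pos: [681.0, 12.0, 345.7]
ee_rot: [180.0, 0.1, 89.4]
force: [-0.5, -0.0, 0.1]
gripper_width: 0.2
```

```bash
python3 - <<'E'
from h import *
s=env.state();print(s["ee_pos"],s["ee_rot"],s["force"])
f=env.grab_frame("scene")
K=np.array(f["intrinsics"]);T=np.array(f["extrinsics"])
def proj(p):
    q=K@(T[:3,:3].T@(np.array(p,float)-T[:3,3]));return (q[:2]/q[2])
im=f["frame"].copy()[...,::-1]
u0,v0=280,165
g=np.ascontiguousarray(cv2.resize(im[v0:v0+110,u0:u0+100],None,fx=5,fy=5,interpolation=cv2.INTER_CUBIC))
for p in([681,15,82],[652,12,0],[607,8,45]):
    q=(proj(p)-[u0,v0]+.5)*5;cv2.circle(g,tuple(int(i) for i in q),3,(255,0,255),-1)
cv2.imwrite("pics/press0.png",g)
E
```

```text
[680.99441471  12.02321625 345.69690162] [1.79974591e+02 5.19300707e-02 8.93894368e+01] [-0.52930112 -0.03411519  0.06380997]
```

View pics/press0.png

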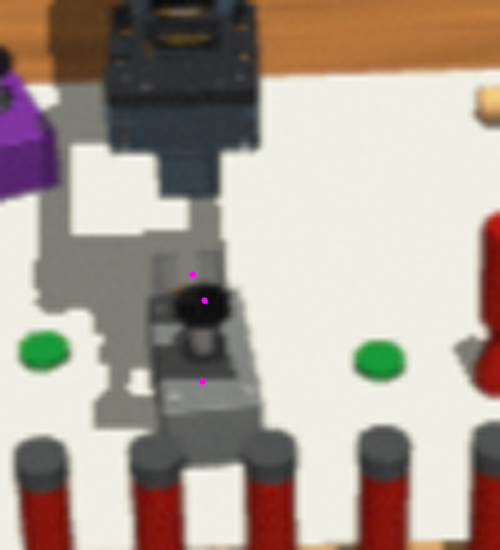

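The cap shows at crop (202,303) and my estimate projects to (204,300), so it agrees within 2 mm. I'll check how close the vial rack behind the feeder stands before going down.

```bash
python3 - <<'E'
from h import *
f=env.grab_frame("scene");print(ray(f,(320,305),0),ray(f,(320,282),20),ray(f,(311,258),100), ray(f,(311,258),80))
a=cv2.imread("pics/top1.png")[40:160,230:420];cv2.imwrite("pics/rack.png",cv2.resize(a,None,fx=4,fy=4))
E
```

```text
[902.32052071   8.57860648   0.        ] [842.40413932   9.94283908  20.        ] [839.1909757   -9.97228266 100.        ] [816.64584331 -10.87235523  80.        ]
```

View pics/rack.png

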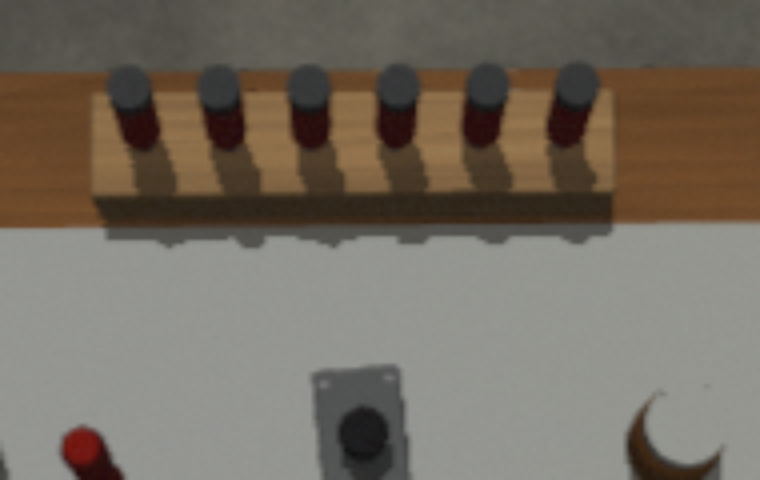

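The rack's vials stand at x ≥ 830 mm, clear of the gripper body, which reaches at most x = 770. I'll press now.

```bash
python3 -m handwheel '[{"gripper":0,"travel":[0.003,0,0.030],"twist":0},{"gripper":0,"travel":[0,0,0.030],"twist":0},{"gripper":0,"travel":[0,0,0.006],"twist":0},{"gripper":0,"travel":[0,0,0.005],"twist":0},{"gripper":0,"travel":[0,0,0.005],"twist":0}]'
python3 -m handwheel '[{"gripper":0,"travel":[0,0,0.005],"twist":0},{"gripper":0,"travel":[0,0,0.005],"twist":0},{"gripper":0,"travel":[0,0,0.004],"twist":0},{"gripper":0,"travel":[0,0,0],"twist":0},{"gripper":0,"travel":[0,0,0],"twist":0}]'
```

```text
time_s: 4.15
ee_pos: [680.6, 15.9, 270.5]
ee_rot: [-179.9, 0.0, 89.4]
force: [-7.8, -0.7, 11.7]
gripper_width: 0.5
time_s: 4.57
ee_pos: [680.8, 16.0, 258.2]
ee_rot: [180.0, 0.0, 89.5]
force: [-5.7, -0.9, 8.8]
gripper_width: 0.1
```

```bash
python3 -m handwheel '[{"gripper":0,"travel":[0,0,0.004],"twist":0},{"gripper":0,"travel":[0,0,0.003],"twist":0},{"gripper":0,"travel":[0,0,0.002],"twist":0},{"gripper":0,"travel":[0,0,0],"twist":0},{"gripper":0,"travel":[0,0,0],"twist":0}]'
python3 -m handwheel '[{"gripper":0,"travel":[0,0,0.001],"twist":0},{"gripper":0,"travel":[0,0,0.001],"twist":0},{"gripper":0,"travel":[0,0,0],"twist":0},{"gripper":0,"travel":[0,0,0],"twist":0}]'
```

```text
time_s: 4.98
ee_pos: [680.8, 16.0, 249.9]
ee_rot: [179.9, 0.0, 89.5]
force: [-5.8, -0.5, 10.1]
gripper_width: 0.9
time_s: 5.32
ee_pos: [680.8, 16.0, 249.1]
ee_rot: [179.9, 0.0, 89.5]
force: [-8.8, -0.5, 16.1]
gripper_width: 0.6
```

```bash
python3 -m handwheel '[{"gripper":0,"travel":[0,0,0.001],"twist":0},{"gripper":0,"travel":[0,0,0.001],"twist":0},{"gripper":0,"travel":[0,0,0],"twist":0}]'
```

```text
time_s: 5.57
ee_pos: [680.7, 16.0, 249.0]
ee_rot: [179.9, 0.0, 89.5]
force: [-11.9, -0.6, 24.8]
gripper_width: 0.1
```

The plunger is on its hard stop: z stays at 249.0 while the force climbs. I'll let it up gently, then lift clear.

```bash
python3 -m handwheel '[{"gripper":0,"travel":[0,0,-0.006],"twist":0},{"gripper":0,"travel":[0,0,-0.008],"twist":0},{"gripper":0,"travel":[0,0,-0.008],"twist":0},{"gripper":0,"travel":[0,0,-0.010],"twist":0},{"gripper":0,"travel":[0,0,-0.030],"twist":0}]'
python3 -m handwheel '[{"gripper":20,"travel":[-0.040,0,-0.03],"twist":0},{"gripper":20,"travel":[-0.040,0,0],"twist":0},{"gripper":20,"travel":[-0.040,0,0],"twist":0},{"gripper":20,"travel":[-0.02,0,0],"twist":0},{"gripper":20,"travel":[0,0,0],"twist":0}]'
python3 - <<'E'
from h import *
for c in("top","scene"):
    f=env.grab_frame(c);save(f,c+"2.png")
    hsv=cv2.cvtColor(f["frame"],cv2.COLOR_RGB2HSV)
    br=((hsv[...,1]>130)&(hsv[...,0]>10)&(hsv[...,0]<28)).astype(np.uint8)
    n,l,st,ce=cv2.connectedComponentsWithStats(br)
    for i in range(1,n):
        if 40<st[i,4]<400: print(c,ce[i].round(1),st[i].tolist(),ray(f,ce[i],7.5)[:2].round(1))
    if c=="top":
        for t,z in(("disc1_center",4),("round_plate",0),("plunger_top",82)):print(t,[(np.round(r["uv"],1).tolist(),round(r["confidence"],2),ray(f,r["uv"],z)[:2].round().tolist()) for r in env.pinpoint(c,t)[:4]])
        g=f["frame"][130:240,200:400,::-1];cv2.imwrite("pics/out.png",cv2.resize(g,None,fx=4,fy=4,interpolation=cv2.INTER_CUBIC))
E
```

```text
time_s: 5.98
ee_pos: [680.6, 16.5, 301.1]
ee_rot: [-179.6, 0.0, 89.5]
force: [0.1, 0.2, -0.1]
gripper_width: 0.6
time_s: 6.4
ee_pos: [680.1, -121.3, 329.6]
ee_rot: [179.9, 0.1, 89.2]
force: [0.6, -0.3, 0.9]
gripper_width: 18.2
top [273.  60.] [268, 58, 11, 5, 55] [939.4 139.6]
top [295.4  59.9] [290, 58, 12, 5, 55] [939.2  79.6]
top [318.  60.] [313, 58, 11, 5, 55] [938.5  19.1]
top [340.4  59.9] [335, 58, 12, 5, 53] [938.3 -41. ]
top [363.   59.7] [357, 58, 12, 5, 50] [ 938.3 -101.6]
top [323.2 181.6] [318, 176, 12, 12, 103] [608.6   9.1]
top [326.9 217.1] [322, 212, 11, 11, 100] [515.7   0.6]
disc1_center [([220.3, 156.2], 0.26, [679.0, 278.0])]
round_plate [([236.0, 211.1], 0.97, [535.0, 236.0])]
plunger_top [([322.0, 145.2], 0.67, [688.0, 12.0]), ([454.3, 156.4], 0.37, [657.0, -316.0])]
scene [437.5  11.1] [434, 0, 8, 23, 126] [-2226.4  1009.2]
scene [450.   16.1] [442, 0, 16, 37, 396] [-2043.6  1066. ]
scene [487.6  19.6] [481, 0, 13, 45, 216] [-1897.1  1315.5]
scene [308.2  23.2] [300, 3, 17, 35, 359] [-1946.8   -44.9]
scene [202.5 202.9] [194, 191, 17, 23, 59] [ 445.3 -374. ]
scene [497.3 210.2] [485, 195, 28, 29, 226] [539.2 571.8]
scene [315.1 211.7] [311, 209, 9, 6, 44] [515.6  -1.7]
scene [250.1 246.4] [240, 236, 20, 20, 290] [ 676.5 -190.3]
scene [345.1 277.6] [338, 274, 15, 10, 50] [816.7  76.1]
scene [366.8 276.9] [359, 274, 16, 9, 53] [816.8 133.4]
scene [279.6 279.8] [272, 277, 15, 10, 59] [816.8 -96.6]
scene [300.8 279.8] [294, 276, 15, 10, 60] [819.3 -40.6]
scene [323.4 278.3] [316, 276, 15, 9, 47] [816.5  19. ]
scene [364.1 289.4] [352, 288, 27, 4, 41] [861.4 122.3]
```

View pics/out.png

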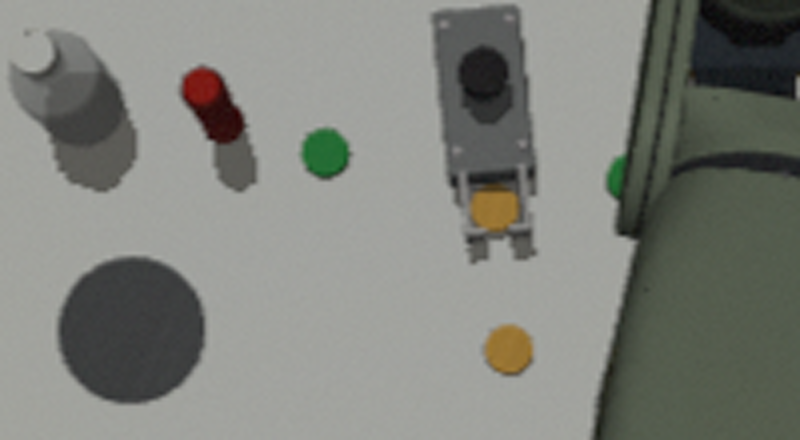

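Exactly one disc came out. It lies at crop (509,350), world about (516,0), and agrees in both cameras. The plunger is up again and the next disc still sits in the magazine at crop (495,208). The round plate is at crop (132,330), world about (531,243). I'll go behind the disc with the fingers 24 mm apart, so that the disc nests between the two tips as it is pushed.

```bash
python3 -m handwheel '[{"gripper":26,"travel":[0.008,-0.034,0],"twist":0.05},{"gripper":26,"travel":[0.010,-0.034,0],"twist":0},{"gripper":26,"travel":[0.010,-0.034,0],"twist":0},{"gripper":26,"travel":[0.010,-0.034,0],"twist":0},{"gripper":26,"travel":[0.008,-0.034,0],"twist":0}]'
python3 -m handwheel '[{"gripper":26,"travel":[0,0,0.020],"twist":0},{"gripper":26,"travel":[0,0,0.030],"twist":0},{"gripper":26,"travel":[0,0,0.030],"twist":0},{"gripper":26,"travel":[0,0,0],"twist":0},{"gripper":26,"travel":[0,0,0],"twist":0}]'
```

```text
time_s: 7.07
ee_pos: [511.0, -60.5, 328.7]
ee_rot: [180.0, -0.0, 86.7]
force: [0.6, 0.9, 0.5]
gripper_width: 23.8
time_s: 7.48
ee_pos: [512.4, -61.4, 248.2]
ee_rot: [-179.8, -0.0, 86.7]
force: [0.0, 0.2, 0.8]
gripper_width: 23.6
```

```bash
python3 -m handwheel '[{"gripper":26,"travel":[0,0,0.025],"twist":0},{"gripper":26,"travel":[0,0,0.015],"twist":0},{"gripper":26,"travel":[0,0,0.010],"twist":0},{"gripper":26,"travel":[0,0,0],"twist":0},{"gripper":26,"travel":[0,0,0],"twist":0}]'
python3 -m handwheel '[{"gripper":26,"travel":[0,0,0.003],"twist":0},{"gripper":26,"travel":[0,0,0],"twist":0},{"gripper":26,"travel":[0,0,0],"twist":0}]'
```

```text
time_s: 7.9
ee_pos: [513.3, -62.3, 199.7]
ee_rot: [179.9, 0.0, 86.6]
force: [0.3, -0.2, -0.5]
gripper_width: 23.6
time_s: 8.15
ee_pos: [512.9, -62.5, 196.5]
ee_rot: [179.9, 0.0, 86.6]
force: [-0.1, -0.3, 0.2]
gripper_width: 23.9
```

```bash
python3 -m handwheel '[{"gripper":26,"travel":[0.008,0,0.002],"twist":0},{"gripper":26,"travel":[0.010,0,0],"twist":0},{"gripper":26,"travel":[0.008,0,0],"twist":0},{"gripper":26,"travel":[0.004,0,0],"twist":0},{"gripper":26,"travel":[0.004,0,0],"twist":0}]'
python3 -m handwheel '[{"gripper":26,"travel":[0.005,0,0],"twist":0},{"gripper":26,"travel":[0.006,0,0],"twist":0},{"gripper":26,"travel":[0.006,0,0],"twist":0},{"gripper":26,"travel":[0.006,0,0],"twist":0},{"gripper":26,"travel":[0.004,0,0],"twist":0}]'
python3 - <<'E'
from h import *
s=env.state();print(s["ee_pos"],s["ee_rot"])
f=env.grab_frame("scene");T=np.array(f["extrinsics"])
hsv=cv2.cvtColor(f["frame"],cv2.COLOR_RGB2HSV)
br=((hsv[...,1]>130)&(hsv[...,0]>10)&(hsv[...,0]<28)).astype(np.uint8);br[:195]=0;br[235:]=0
n,l,st,ce=cv2.connectedComponentsWithStats(br)
for i in range(1,n):
    if st[i,4]>5: print(ce[i].round(1),st[i].tolist(),ray(f,ce[i],7)[:2].round(1))
g=f["frame"][160:260,260:420,::-1];cv2.imwrite("pics/push1.png",cv2.resize(g,None,fx=5,fy=5,interpolation=cv2.INTER_CUBIC))
E
```

```text
time_s: 8.57
ee_pos: [514.6, -27.5, 193.8]
ee_rot: [-180.0, 0.0, 86.7]
force: [-0.5, 0.1, -0.2]
gripper_width: 23.9
time_s: 8.98
ee_pos: [516.3, -0.9, 193.7]
ee_rot: [180.0, 0.0, 86.6]
force: [-0.1, -0.1, 0.7]
gripper_width: 23.8
[516.25967369  -0.87243784 193.74500658] [1.79995529e+02 9.02351228e-04 8.66351084e+01]
[ 99.3 213.4] [77, 195, 42, 40, 812] [ 485.9 -698.2]
[166.4 217.1] [145, 195, 44, 40, 932] [ 518.3 -473.7]
[201.3 204. ] [194, 195, 15, 19, 61] [ 451.2 -376.6]
[461.9 215.5] [438, 195, 45, 40, 798] [560.3 454.5]
[497.5 210.3] [486, 195, 27, 29, 222] [539.2 572.6]
[541.9 209.7] [523, 195, 37, 28, 480] [543.4 711.2]
[610.7 215.4] [574, 195, 66, 40, 2161] [584.2 906.4]
[323.8 211.5] [321, 209, 7, 6, 33] [515.6  25.9]
```

View pics/push1.png

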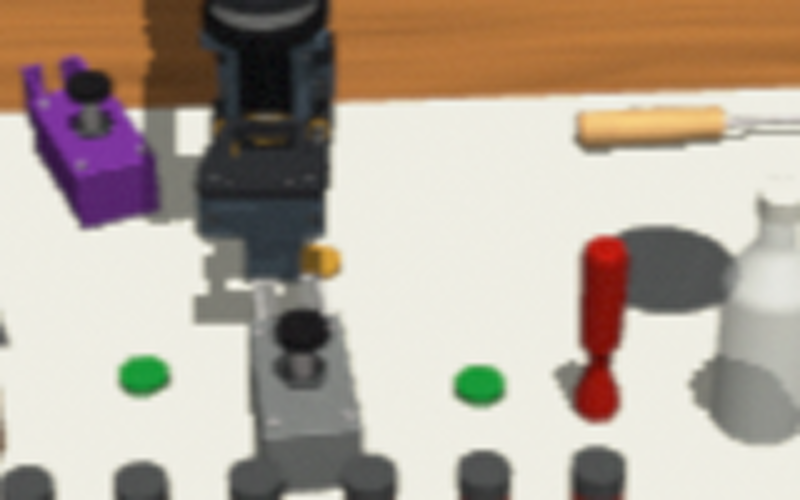

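The disc has started moving and sits in the notch in front of the fingers, at crop (322,262), about 26 mm ahead of the TCP. I'll keep pushing steadily.

```bash
python3 -m handwheel '[{"gripper":26,"travel":[0.006,0,0],"twist":0},{"gripper":26,"travel":[0.008,0,0],"twist":0},{"gripper":26,"travel":[0.010,0,0],"twist":0},{"gripper":26,"travel":[0.010,0,0],"twist":0},{"gripper":26,"travel":[0.010,0,0],"twist":0}]'
python3 -m handwheel '[{"gripper":26,"travel":[0.010,0,0],"twist":0},{"gripper":26,"travel":[0.010,0,0],"twist":0},{"gripper":26,"travel":[0.010,0,0],"twist":0},{"gripper":26,"travel":[0.010,0,0],"twist":0},{"gripper":26,"travel":[0.010,0,0],"twist":0}]'
python3 -m handwheel '[{"gripper":26,"travel":[0.010,0,0],"twist":0},{"gripper":26,"travel":[0.010,0,0],"twist":0},{"gripper":26,"travel":[0.008,0,0],"twist":0},{"gripper":26,"travel":[0.006,0,0],"twist":0},{"gripper":26,"travel":[0.004,0,0],"twist":0}]'
cat > see.py <<'E'
from h import *
s=env.state();print(s["ee_pos"].round(1),s["ee_rot"].round(1))
for c in("top","scene"):
    f=env.grab_frame(c);hsv=cv2.cvtColor(f["frame"],cv2.COLOR_RGB2HSV)
    br=((hsv[...,1]>130)&(hsv[...,0]>10)&(hsv[...,0]<28)).astype(np.uint8)
    n,l,st,ce=cv2.connectedComponentsWithStats(br)
    for i in range(1,n):
        p=ray(f,ce[i],7.5)
        if st[i,4]>8 and 470<p[0]<620 and -40<p[1]<300: print(c,ce[i].round(1),st[i].tolist(),p[:2].round(1))
    save(f,c+"_last.png")
E
python3 see.py
```

```text
time_s: 9.45
ee_pos: [518.8, 43.5, 193.7]
ee_rot: [180.0, -0.0, 86.6]
force: [-0.1, -0.3, -0.9]
gripper_width: 23.7
time_s: 9.87
ee_pos: [521.8, 93.4, 193.7]
ee_rot: [-180.0, 0.0, 86.6]
force: [0.5, 0.1, 0.6]
gripper_width: 23.4
time_s: 10.28
ee_pos: [524.0, 131.0, 193.7]
ee_rot: [180.0, 0.0, 86.7]
force: [0.3, -0.7, -0.2]
gripper_width: 23.5
[524.  131.  193.7] [180.    0.   86.7]
top [323.2 181.6] [318, 176, 12, 12, 104] [608.6   9. ]
scene [365.5 212.5] [363, 210, 7, 6, 35] [528.6 157.4]
```

```bash
python3 -m handwheel '[{"gripper":26,"travel":[0.006,0,0],"twist":0},{"gripper":26,"travel":[0.008,0,0],"twist":0},{"gripper":26,"travel":[0.009,0,0],"twist":0},{"gripper":26,"travel":[0.009,0,0],"twist":0},{"gripper":26,"travel":[0.009,0,0],"twist":0}]'
python3 -m handwheel '[{"gripper":26,"travel":[0.009,0,0],"twist":0},{"gripper":26,"travel":[0.008,0,0],"twist":0},{"gripper":26,"travel":[0.007,0,0],"twist":0},{"gripper":26,"travel":[0.006,0,0],"twist":0},{"gripper":26,"travel":[0.005,0,0],"twist":0}]'
python3 -m handwheel '[{"gripper":26,"travel":[0.004,0,0],"twist":0},{"gripper":26,"travel":[0.003,0,0],"twist":0},{"gripper":26,"travel":[0.002,0,0],"twist":0},{"gripper":26,"travel":[0,0,0],"twist":0}]'
python3 see.py
```

```text
time_s: 10.8
ee_pos: [526.5, 172.1, 193.7]
ee_rot: [180.0, -0.0, 86.6]
force: [-0.1, -0.4, -0.1]
gripper_width: 23.5
time_s: 11.22
ee_pos: [528.5, 206.9, 193.7]
ee_rot: [-180.0, 0.0, 86.6]
force: [-0.9, -0.1, -0.6]
gripper_width: 23.8
time_s: 11.55
ee_pos: [529.0, 215.3, 193.7]
ee_rot: [180.0, -0.0, 86.6]
force: [-0.4, 0.2, -0.3]
gripper_width: 23.8
[529.  215.3 193.7] [180.   -0.   86.6]
top [323.2 181.6] [318, 176, 12, 12, 103] [608.5   9. ]
scene [392.6 212.2] [390, 209, 7, 8, 46] [531.9 242.9]
```

```bash
python3 -m handwheel '[{"gripper":26,"travel":[-0.010,0,0],"twist":0},{"gripper":26,"travel":[-0.025,0,0],"twist":0},{"gripper":26,"travel":[-0.02,0,-0.010],"twist":0},{"gripper":26,"travel":[0,0,-0.04],"twist":0},{"gripper":26,"travel":[0,0,-0.04],"twist":0}]'
python3 -m handwheel '[{"gripper":26,"travel":[0,0,-0.04],"twist":0},{"gripper":26,"travel":[0,0,-0.04],"twist":0},{"gripper":26,"travel":[-0.03,-0.02,-0.02],"twist":0},{"gripper":26,"travel":[-0.035,-0.02,0],"twist":0},{"gripper":26,"travel":[-0.035,-0.02,0],"twist":0}]'
python3 -m handwheel '[{"gripper":26,"travel":[-0.035,-0.02,0],"twist":0},{"gripper":26,"travel":[-0.035,-0.02,0],"twist":0},{"gripper":26,"travel":[-0.035,0,0],"twist":0},{"gripper":26,"travel":[-0.035,0,0],"twist":0},{"gripper":26,"travel":[-0.035,0,0],"twist":0}]'
python3 -m handwheel '[{"gripper":26,"travel":[-0.035,0,0],"twist":0},{"gripper":26,"travel":[-0.035,0,0],"twist":0},{"gripper":26,"travel":[-0.02,0,0],"twist":0},{"gripper":26,"travel":[0,0,0],"twist":0},{"gripper":26,"travel":[0,0,0],"twist":0}]'
python3 see.py
python3 - <<'E'
import cv2
a=cv2.imread("pics/top_last.png")[120:320,130:500]
cv2.imwrite("pics/final.png",cv2.resize(a,None,fx=2.16,fy=2.16,interpolation=cv2.INTER_CUBIC))
E
```

```text
time_s: 12.07
ee_pos: [524.8, 157.9, 283.0]
ee_rot: [-179.7, 0.1, 86.5]
force: [1.5, -0.1, 0.2]
gripper_width: 23.6
time_s: 12.48
ee_pos: [459.0, 62.5, 385.3]
ee_rot: [179.8, 0.0, 86.7]
force: [0.5, -1.6, -0.7]
gripper_width: 23.6
time_s: 12.9
ee_pos: [408.1, -110.4, 384.0]
ee_rot: [180.0, 0.0, 86.6]
force: [0.1, 0.5, -0.4]
gripper_width: 23.8
time_s: 13.32
ee_pos: [403.6, -199.3, 383.5]
ee_rot: [-180.0, -0.0, 86.4]
force: [-0.1, -0.2, -0.5]
gripper_width: 23.9
[ 403.6 -199.3  383.5] [-180.    -0.    86.4]
top [323.2 181.6] [318, 176, 12, 12, 104] [608.6   9. ]
top [233.4 212.2] [228, 206, 12, 13, 121] [531.  241.5]
scene [391.3 212.2] [386, 209, 11, 8, 64] [531.6 238.8]
```

View pics/final.png

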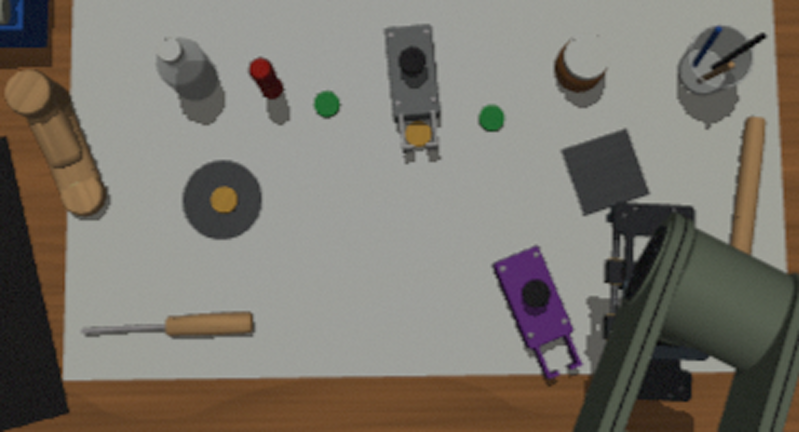

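The disc lies in the middle of the round plate: disc at crop (224,200), plate at (222,200). The plunger is up, brass still shows in the magazine, nothing else has moved, and the arm is high and clear. I'll hand the job in.

```bash
python3 -c "
from workcell import env
print(env.job_done())"
```

```text
the job is handed in; nothing more can be done
None
```

The job is done and handed in at about 13.5 s of the 50 s allowed. I pressed the grey feeder's plunger once to its stop and let it come back up. One brass disc slid out, and I pushed it along the board with the fingertips onto the round plate without ever gripping it.

**Last checks**
- **Press:** the tool stopped at 249.0 mm while the force rose to about 25 N up, with 12 N sideways. That is above the spring's 12 N, so the plunger was fully down.
- **Disc on the plate:** the overhead camera puts the disc at (531, 241.5) mm and the scene camera at (531.6, 239). The plate centre is at about (531, 243), so the disc is within about 5 mm of centre, with 32 mm of room.
- **Feeder:** the plunger is up and a brass disc still shows in the magazine. I could only see the top one, so I take it that two remain because only one came out.
- **Everything else:** the bystanders, the purple feeder and the green discs look unmoved from above. The arm covered part of the hammer in that last picture, but the arm never went near it on the board.
- **Arm:** it ended about 190 mm above the board, touching nothing.

**Disagreement:** the trained network placed the round plate's centre up to 12 mm from my colour measurement. The final overhead picture agrees with the colour measurement.

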